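Seat a pinion shaft's taper bearing and rock it free

TASK

Take the pinion shaft out of the wooden parts block and lower its taper bearing into the cup in the gear housing with the red mark on the pinion in line with the red mark on the housing, then press it home gently (a light, steady push of about 8 N on top of its own weight, so that the spring under the cup just gives; never force it). Keeping that push on, rock the shaft about 30 degrees anticlockwise and then about 30 degrees clockwise of the mark (seen from above) to check that it runs free, bring the marks back in line, let go and leave it standing seated; disturb nothing else on the bench.

Things in the scene. Friction and masses are not known exactly. Their poses are not given: they have to be found in the camera images.
- pinion: Steel pinion shaft, 118 mm tall, 0.4 to 0.6 kg, upright in one of the wooden block's two holes, its cone's small end resting on the block's top. Origin: centre of its lower end; z runs up the shaft. From below: nose 18 mm diameter (z 0-22), bearing cone (22-38), shoulder 31 mm (to 42), neck 24 mm (to 60), steel gear 54 mm (60-74), hub 27 mm (to 82), flat drive tang (82-118)
- pinion_mark (a point): Red radial mark, 6 mm wide and 12 mm long, on the gear's upper face; this point lies 22 mm from the shaft's axis along the shaft's +x, 74 mm above its lower end
- pinion_cone (a point): Point on the shaft's axis in the taper-roller bearing cone (brass cage, steel rollers), 30 mm above the shaft's lower end. The cone is 28 mm in diameter at z 22 and widens to 39 mm at z 38 (19 degrees from the axis), so the forces round the seated taper add up to 3 times the axial load. The rollers turn easily in the cup
- pinion_tang (a point): Centre of the flat drive tang, on the axis, 100 mm above the shaft's lower end. The tang is 24 mm along the shaft's x, 14 mm thick along its y and 36 mm tall: grip it across the 14 mm from above
- housing: Gear-unit housing bolted to the bench: grey square foot 120 x 120 x 12 mm, round aluminium body 84 mm in diameter, top face 62 mm above the bench, bore 50 mm. Origin: on the bore's axis at bench level; z up. A red radial mark, 6 mm wide, lies on the top face along +x, 27 to 42 mm from the axis
- housing_axis (a point): Point on the bore's axis in the plane of the housing's top face. In the bore stands the steel bearing cup, open through the middle; its taper (19 degrees, 40 mm diameter at the rim, 19 mm deep) matches the cone, whose large end when seated is 1.5 mm below the cup's rim. The rim lies 1 to 13 mm below the top face (spacers differ from unit to unit; not reported): the seat must be felt
- housing_cup (a point): Point on the bore's axis 45 mm above the bench, inside the cup. A wave spring under the cup gives way once about 6 N bears on the cup, then by 1 mm for each further 10 N, over 1.5 mm; below that it is solid. The shaft's own weight (4 to 6 N) bears on the cup too
- block: Pale wooden parts block 90 x 180 x 40 mm tall, fixed, with two 21 mm holes 28 mm deep at y = -45 and +45 mm of its centre line; one holds the pinion shaft, the other the idler. Origin: centre of its underside
- idler: Bystander: short idler shaft with a brass gear of 64 mm diameter, 62 mm tall, standing in the block's other hole (44 mm of it above the block). Origin: centre of its lower end
- cover: Bystander: round aluminium bearing cover 80 mm diameter, 8 mm tall, lying on the bench. Origin: centre of its underside
- spare_bearing: Bystander: spare bearing cone 39 mm diameter, 16 mm tall, lying large end down on the bench. Origin: centre of its underside
- pliers: Bystander: small pliers with one red and one blue handle, 145 mm long, lying on the bench. Origin: at bench level near the pivot
- driver: Bystander: blue-handled screwdriver 190 mm long, lying on the bench. Origin: its middle, at bench level
- grease: Bystander: white jar with a blue cap, 56 mm diameter, 60 mm tall. Origin: centre of its underside
- tray: Bystander: open steel tray of bolts and washers 110 x 160 x 28 mm. Origin: centre of its underside

How it is judged:
By the outcome, as a careful person would: the job done as asked, in the order asked, and still so for the second after the job is handed in, with the robot touching nothing.
It also fails if it takes over 56 s, if anything falls off the work surface, if the arm or the gripper's body presses on something with over 40 N, if the wrist force passes 120 N, or if a joint passes its speed limit or range.

ROBOT

A 7-joint arm with a two-finger parallel gripper is mounted at the origin on the work surface. World frame = base frame: x ahead of the robot, y to its left, z up, the work surface at z = 0. Lengths are in mm, angles in rad, forces in N, time in s.
With the tool pointing down it reaches from about 425 to 925 mm from the base axis. Payload 6.8 kg.
Tool frame: the origin (TCP) lies at the very end of the fingers, on their centre line; the grasp point (between the pads) lies 19 mm behind it; z points along the fingers, y is the line along which they close (so a half turn about z gives the same grasp; the last joint's range is limited). The gripper opens to 88 mm and grips with 3 to 60 N. Pads are 20 mm wide; open, the fingers measure 115 mm over their backs; the gripper's body (75 mm by 178 mm) begins 61 mm behind the grasp point.
Start: joints at [1.193, 0.477, 0.022, 1.555, -0.011, 1.109, -0.083], TCP at [179.922, -650.596, 222.664] pointing down, gripper open.
Joint ranges: [-2.96, 2.96], [-0.34, 2.1], [-1.41, 1.46], [0.24, 2.44], [-1.37, 4.51], [0.17, 1.92], [-2.96, 2.96]. Speed limits (rad/s): [2.39, 2.39, 3.14, 3.14, 3.14, 3.14, 3.14].

INTERFACE

Orientations are given as a unit quaternion [x, y, z, w].
In Python, from plant import ctrl gives the robot as it stands. The module is installed in compiled form; this text tells all that it offers.
- The arm moves only by the tool servo_tool, never from a script. Its argument "targets" is a list of rows, each an object with "offset": the shift along the tool's x, y, z in units of 25 mm (1.0 is 25 mm), a list of three; "angular": the turn, a rotation vector about the tool's x, y, z in rad, a list of three; "hand": the opening, from 0 (shut) to 1 (fully open). A call has exactly 5 rows; each row shifts and turns the commanded pose from where the row before left it, along the tool's axes as they then stand; what a row does not reach is not made up. A row lasts 1/10 s, in which the tool goes at most 50 mm and 8.59 degrees, less where a joint would pass 70% of its speed; a pose out of reach is approached as far as the arm can. A call is refused whole if a number of a shift passes 1 or a number of a turn 0.15, either way. A call with a gripper value outside its range is refused whole. The fingers move at their own pace and stop on an object; the grip force is fixed at half the most. Time passes only in rows, so rows that do not move let the fingers close, or fill a call up. It gives the time, the measured TCP pose, the force, the opening and the grip force at its end, in the units of the state.
- ctrl.state(): the state, without advancing time (a new reading comes with each control period).
- ctrl.read_camera(name): name is "scene" or "top"; returns a dict with "frame" (480x640x3 uint8, red, green, blue), "fov_y" (degrees; the focal length in pixels is half the picture's height over the tangent of half this angle, whatever the lens; pixels are square), "cx", "cy" (the principal point, pixels), "world_from_camera" (4x4, takes a point from camera to world coordinates). Camera axes: x right, y up, looking along -z (the intrinsics and any distortion apply to the point x, -y, -z); pixel columns grow to the right and rows downward; lengths in mm; the calibration is good to about 2 mm. A picture is of the moment at which its call begins. There is no depth.
- ctrl.job_done(): hands the job in; it is judged then, once.
The state is a dict: "time_s": time; "joint_pos": joint angles; "joint_velocities": joint speeds; "joint_torque": joint torques, N m; "eef_pos": TCP position; "tcp_rot": TCP orientation; "ft_force": force on the tool from outside, world axes, zero at the start; "moment": the same for the moment, N m; "gripper_width": finger opening in mm; "finger_force": force on a finger pad.
Only numpy, scipy, OpenCV 4.12 (cv2) and the standard library are available. Lean on these libraries where they do the work, as an engineer would, in place of code of your own. Each camera call takes 0.05 s, during which the arm holds its last target. There are 200 camera calls.

## Working session

There is one attempt and no reset: what is moved stays moved. The work goes in short steps, Python scripts to look and compute and a tool call to move; the robot and the scene stay as the last step left them, time stands still between calls to the robot, and variables do not carry over. Pictures are saved under pics/ and viewed, at most 10 in all, crops included, and the job is handed in when it is done.

Besides the shell and the picture viewer there is one more tool, called after "Request:" by a JSON object that holds its "op" and its "data". servo_tool: Moves the arm, as the interface text tells. Its arguments: {"type":"object","properties":{"targets":{"type":"array"}},"required":["targets"]}

```bash
mkdir -p pics
cat > h.py <<'E'
import numpy as np, cv2
from plant import ctrl
def grab(n,tag=None):
    d=ctrl.read_camera(n)
    if tag: cv2.imwrite(f'pics/{tag}.png',d['frame'][:,:,::-1])
    return d
def ray(d,u,v):
    f=240/np.tan(np.radians(d['fov_y'])/2); T=np.array(d['world_from_camera'])
    r=T[:3,:3]@np.array([(u-d['cx'])/f,-(v-d['cy'])/f,-1]); return T[:3,3],r
def onz(d,u,v,z):
    o,r=ray(d,u,v); return o+r*(z-o[2])/r[2]
def proj(d,p):
    f=240/np.tan(np.radians(d['fov_y'])/2); T=np.array(d['world_from_camera'])
    c=T[:3,:3].T@(np.asarray(p)-T[:3,3]); return d['cx']-f*c[0]/c[2], d['cy']+f*c[1]/c[2]
E
python3 - <<'E'
from h import *
np.set_printoptions(precision=3,suppress=True)
for n in('top','scene'):
    d=grab(n,n+'0'); print(n,{k:v for k,v in d.items() if k!='frame'})
s=ctrl.state(); print(s)
E
```

```text
top {'fov_y': 53.649407650506184, 'cx': 312.1433696605208, 'cy': 240.1418002705362, 'world_from_camera': array([[   0.027,    0.984,   -0.177,  411.416],
       [  -1.   ,    0.028,    0.001,   47.822],
       [   0.005,    0.177,    0.984, 1102.144],
       [   0.   ,    0.   ,    0.   ,    1.   ]])}
scene {'fov_y': 50.874549674205234, 'cx': 316.2467912745922, 'cy': 231.9940218033978, 'world_from_camera': array([[   0.358,   -0.669,    0.652, 1532.328],
       [   0.934,    0.272,   -0.233, -304.209],
       [  -0.021,    0.692,    0.722, 1115.979],
       [   0.   ,    0.   ,    0.   ,    1.   ]])}
{'time_s': 0.1, 'joint_pos': array([ 1.193,  0.478,  0.022,  1.556, -0.012,  1.109, -0.083]), 'joint_velocities': array([-0.003, -0.003,  0.   , -0.002,  0.   ,  0.001,  0.   ]), 'joint_torque': array([  0.005, -58.409,   1.54 , -27.331,  -0.054,   0.013,   0.   ]), 'eef_pos': array([ 179.769, -650.086,  221.796]), 'tcp_rot': array([ 0.991,  0.135, -0.   , -0.001]), 'ft_force': array([-0.77 , -0.227, -0.551]), 'moment': array([ 0.044, -0.011,  0.031]), 'finger_force': 0.0, 'gripper_width': 87.86778630195533}
```

View pics/top0.png

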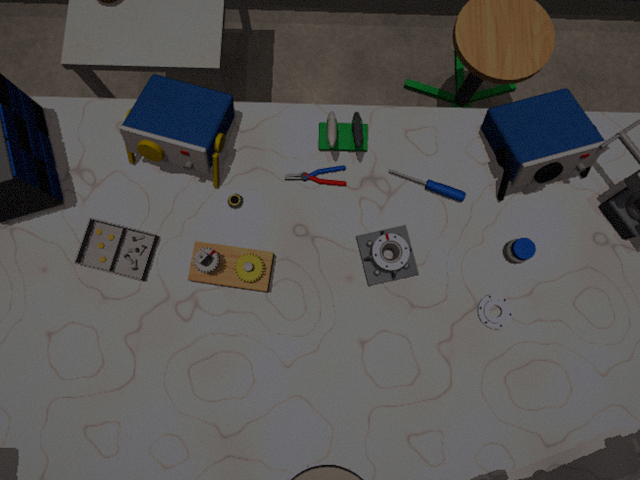

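View pics/scene0.png

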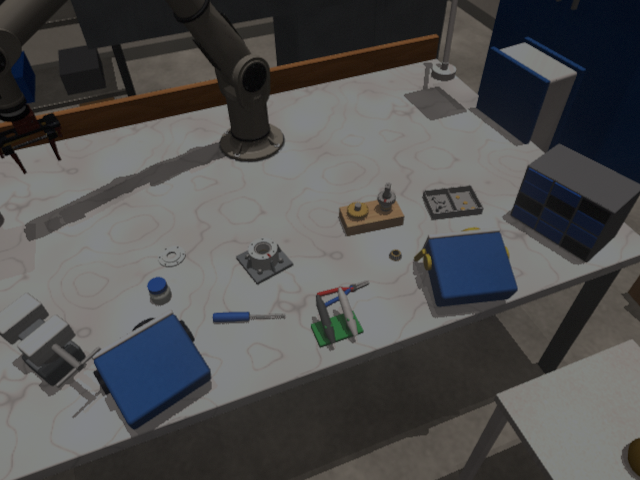

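Top view: the pinion is at about (207,260) in the block, the idler at (250,267) and the housing at (391,252). Scene view: pinion (387,195), housing (263,250). I'll take close crops next.

Run:
```python
from h import *
t=cv2.imread('pics/top0.png'); s=cv2.imread('pics/scene0.png')
def crop(i,u,v,w=40,h=30): return cv2.resize(i[v-h:v+h,u-w:u+w],(400,300),interpolation=cv2.INTER_CUBIC)
m=np.vstack([np.hstack([crop(t,210,260),crop(t,390,255)]),np.hstack([crop(s,380,205),crop(s,263,255)])])
cv2.imwrite('pics/c0.png',np.clip(m*1.8,0,255).astype('uint8'))
# red blobs
for n,i in(('top',t),('scene',s)):
    b,g,r=[i[:,:,k].astype(int) for k in range(3)]
    mk=((r>60)&(r>1.7*g)&(r>1.7*b)).astype('uint8')
    c,l,st,ce=cv2.connectedComponentsWithStats(mk)
    print(n,[(st[k,4],ce[k].round(1).tolist()) for k in range(1,c) if st[k,4]>3 and 180<ce[k][0]<420 and 150<ce[k][1]<300])
```

```text
top [(np.int32(15), [184.0, 151.3]), (np.int32(10), [305.9, 174.1]), (np.int32(167), [327.0, 181.0]), (np.int32(13), [386.5, 236.2]), (np.int32(15), [212.1, 252.3])]
scene [(np.int32(4), [384.5, 200.0]), (np.int32(4), [268.5, 255.0]), (np.int32(74), [327.4, 291.6]), (np.int32(12), [344.0, 288.7])]
```

View pics/c0.png

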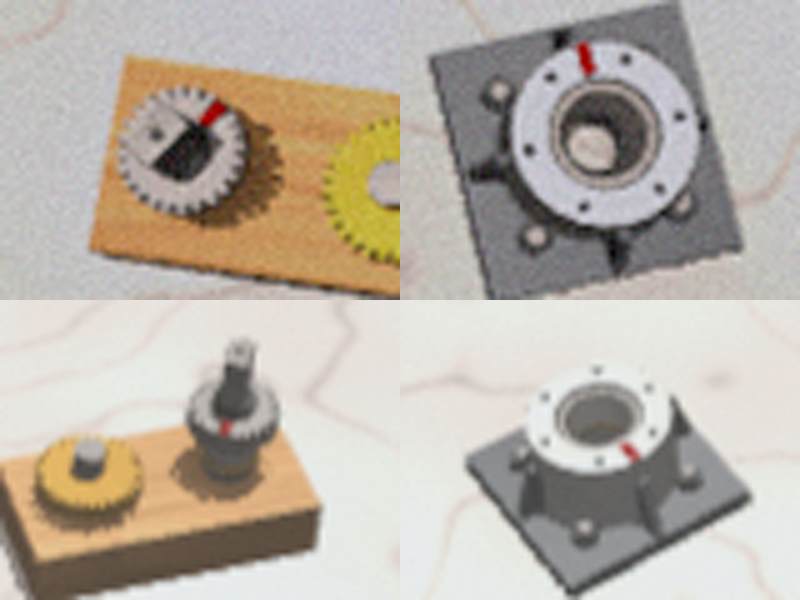

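The crop (5x) shows the pinion gear centred near top pixel (206,260) with its mark up-right at (212,252). The housing top face is centred near (391,252) with its mark at (386.5,236). I'll fit both now.

Run:
```python
from h import *
np.set_printoptions(precision=1,suppress=True)
t=cv2.imread('pics/top0.png'); d=grab('top')
hsv=cv2.cvtColor(cv2.GaussianBlur(t,(3,3),0),cv2.COLOR_BGR2HSV)
# gear: not wood-coloured inside window
w=hsv[242:278,192:224]; g=((w[:,:,1]<80)).astype('uint8')
# drop shadow: dark & saturated stays out
c,l,st,ce=cv2.connectedComponentsWithStats(g)
for k in range(1,c):
    if st[k,4]>100:
        cs=cv2.findContours((l==k).astype('uint8'),0,1)[0]; e=cv2.fitEllipse(max(cs,key=len)); print('gear cand',st[k],ce[k]+[192,242],e)
print(('\n'.join(''.join('#' if x else '.' for x in r) for r in g)))
w=hsv[222:284,362:420]; g=((w[:,:,2]>115)&(w[:,:,1]<60)).astype('uint8')
c,l,st,ce=cv2.connectedComponentsWithStats(g)
for k in range(1,c):
    if st[k,4]>200:
        cs=cv2.findContours((l==k).astype('uint8'),0,1)[0]; e=cv2.fitEllipse(cv2.convexHull(max(cs,key=len))); print('h cand',st[k],e, onz(d,e[0][0]+362,e[0][1]+222,62))
print('mark h',onz(d,386.5,236.2,62),'mark p',onz(d,212.1,252.3,92),'gear eye',onz(d,206.2,259.8,92))
print('scale',np.linalg.norm(onz(d,391,252,62)-onz(d,392,252,62)))
```

```text
gear cand [  1   5  27  26 487] [205.7 260.1] ((13.671109199523926, 18.156957626342773), (23.67880630493164, 24.85205841064453), 115.62653350830078)
###.........####################
###................#############
###.......................######
##..............................
##..............................
##...........##.................
##........#########.............
##......#############...........
#......#############............
#....##############.............
#....#############......#.......
#...##############....####......
#..###############...#####......
#..###############..#######.....
..#########################.....
..#########################.....
..#########################.....
..##########################....
.##########################.....
.##########################.....
..#########################.....
..#########################.....
..########################......
...#######################......
...#######################......
....####################........
.....###################........
......#################.........
.......###############..........
.........###########............
...........#######..............
................................
................................
................................
................................
................................
mark h [ 612.5 -118.5   62. ] mark p [560.9 261.5  92. ] gear eye [544.3 273.1  92. ]
scale 2.2210724743917316
```

Run:
```python
from h import *
np.set_printoptions(precision=1,suppress=True)
t=cv2.imread('pics/top0.png'); d=grab('top'); sc=grab('scene')
v=cv2.cvtColor(cv2.GaussianBlur(t,(3,3),0),cv2.COLOR_BGR2HSV)
for th in (70,80,90):
    w=v[222:284,362:420]; g=((w[:,:,2]>th)).astype('uint8')
    c,l,st,ce=cv2.connectedComponentsWithStats(g,connectivity=4)
    k=l[30+8,29+14]
    if k:
        cs=cv2.findContours((l==k).astype('uint8'),0,1)[0]; e=cv2.fitEllipse(cv2.convexHull(max(cs,key=len))); print(th,st[k],e, onz(d,e[0][0]+362,e[0][1]+222,62))
H=onz(d,390.6,251.8,62);P=onz(d,206,259.6,92)
print('H',H,'mark ang',np.degrees(np.arctan2(*(onz(d,386.5,236.2,62)-H)[1::-1])))
print('P',P,'mark ang',np.degrees(np.arctan2(*(onz(d,212.1,252.3,92)-P)[1::-1])))
print('in scene: H',proj(sc,H),'P tang top',proj(sc,[P[0],P[1],136]), 'pm',proj(sc,onz(d,212.1,252.3,92)),'hm',proj(sc,onz(d,386.5,236.2,62)))
```

```text
70 [ 10  10  38  38 957] ((28.545442581176758, 28.802806854248047), (37.124752044677734, 38.631500244140625), 128.2974853515625) [ 579.7 -127.5   62. ]
80 [ 11  11  37  37 753] ((28.563644409179688, 29.098073959350586), (36.175106048583984, 37.50950622558594), 116.48908996582031) [ 579.1 -127.5   62. ]
90 [ 11  11  37  37 597] ((28.553369522094727, 29.169599533081055), (35.50446701049805, 36.80832290649414), 120.74897766113281) [ 578.9 -127.5   62. ]
H [ 577.5 -127.6   62. ] mark ang 14.53899248115176
P [544.7 273.5  92. ] mark ang -36.670256730548
in scene: H (np.float64(261.49285747017007), np.float64(247.0593844496884)) P tang top (np.float64(386.46216659055415), np.float64(184.60378533250366)) pm (np.float64(384.0786603915145), np.float64(200.12349405236048)) hm (np.float64(268.2297265998733), np.float64(254.81049898263467))
```

Both views agree (marks reproject to within 0.5 px). The housing axis is at (579,-127.5) with its mark at +15°. The pinion is at (545,273.5) with its mark at about -37°. I'll turn the tool x axis to the pinion mark and travel round at the present height.

Request:
{"op": "servo_tool", "data": {"targets": [{"offset":[0,0,0],"angular":[0,0,0.15],"hand":1},{"offset":[0,0,0],"angular":[0,0,0.15],"hand":1},{"offset":[0,0,0],"angular":[0,0,0.15],"hand":1},{"offset":[0,0,0],"angular":[0,0,0.15],"hand":1},{"offset":[0,0,0],"angular":[0,0,0.15],"hand":1}]}}

```text
time_s: 0.75
eef_pos: [179.9, -650.5, 222.5]
tcp_rot: [0.971, -0.241, -0.0, -0.0]
ft_force: [-0.3, -0.1, 0.3]
gripper_width: 87.8
finger_force: 0.0
```

Request:
{"op": "servo_tool", "data": {"targets": [{"offset":[0,0,0],"angular":[0,0,0.15],"hand":1},{"offset":[0.16,-1,0],"angular":[0,0,0],"hand":1},{"offset":[0.16,-1,0],"angular":[0,0,0],"hand":1},{"offset":[0.16,-1,0],"angular":[0,0,0],"hand":1},{"offset":[0.16,-1,0],"angular":[0,0,0],"hand":1}]}}

```text
time_s: 1.25
eef_pos: [252.5, -578.4, 222.6]
tcp_rot: [0.951, -0.31, -0.0, -0.0]
ft_force: [-0.0, 0.6, -0.3]
gripper_width: 87.7
finger_force: 0.0
```

Request:
{"op": "servo_tool", "data": {"targets": [{"offset":[0.16,-1,0],"angular":[0,0,0],"hand":1},{"offset":[0.16,-1,0],"angular":[0,0,0],"hand":1},{"offset":[0.16,-1,0],"angular":[0,0,0],"hand":1},{"offset":[0.16,-1,0],"angular":[0,0,0],"hand":1},{"offset":[0.16,-1,0],"angular":[0,0,0],"hand":1}]}}

```text
time_s: 1.75
eef_pos: [342.2, -489.2, 222.6]
tcp_rot: [0.951, -0.31, -0.0, -0.0]
ft_force: [0.4, -0.5, -0.1]
gripper_width: 87.7
finger_force: 0.0
```

Request:
{"op": "servo_tool", "data": {"targets": [{"offset":[0.16,-1,0],"angular":[0,0,0],"hand":1},{"offset":[0.16,-1,0],"angular":[0,0,0],"hand":1},{"offset":[0.16,-1,0],"angular":[0,0,0],"hand":1},{"offset":[0.16,-1,0],"angular":[0,0,0],"hand":1},{"offset":[0.16,-1,0],"angular":[0,0,0],"hand":1}]}}

```text
time_s: 2.25
eef_pos: [432.0, -400.0, 222.7]
tcp_rot: [0.951, -0.31, 0.0, 0.0]
ft_force: [0.2, -0.2, 0.1]
gripper_width: 88.0
finger_force: 0.0
```

Request:
{"op": "servo_tool", "data": {"targets": [{"offset":[0.16,-1,0],"angular":[0,0,0],"hand":1},{"offset":[0.16,-1,0],"angular":[0,0,0],"hand":1},{"offset":[0.16,-1,0],"angular":[0,0,0],"hand":1},{"offset":[0.16,-1,0],"angular":[0,0,0],"hand":1},{"offset":[0.16,-1,0],"angular":[0,0,0],"hand":1}]}}

```text
time_s: 2.75
eef_pos: [521.9, -310.8, 222.6]
tcp_rot: [0.951, -0.31, -0.0, -0.0]
ft_force: [-0.2, -0.5, -0.1]
gripper_width: 87.8
finger_force: 0.0
```

Request:
{"op": "servo_tool", "data": {"targets": [{"offset":[-0.65,-0.97,0],"angular":[0,0,0],"hand":1},{"offset":[-0.65,-0.97,0],"angular":[0,0,0],"hand":1},{"offset":[-0.65,-0.97,0],"angular":[0,0,0],"hand":1},{"offset":[-0.65,-0.97,0],"angular":[0,0,0],"hand":1},{"offset":[-0.65,-0.97,0],"angular":[0,0,0],"hand":1}]}}

```text
time_s: 3.25
eef_pos: [526.9, -164.6, 222.7]
tcp_rot: [0.951, -0.31, 0.0, -0.0]
ft_force: [0.6, -0.7, -1.2]
gripper_width: 88.1
finger_force: 0.0
```

Request:
{"op": "servo_tool", "data": {"targets": [{"offset":[-0.65,-0.97,0],"angular":[0,0,0],"hand":1},{"offset":[-0.65,-0.97,0],"angular":[0,0,0],"hand":1},{"offset":[-0.65,-0.97,0],"angular":[0,0,0],"hand":1},{"offset":[-0.65,-0.97,0],"angular":[0,0,0],"hand":1},{"offset":[-0.65,-0.97,0],"angular":[0,0,0],"hand":1}]}}

```text
time_s: 3.75
eef_pos: [532.7, -18.8, 222.7]
tcp_rot: [0.951, -0.31, 0.0, 0.0]
ft_force: [0.4, -0.0, 0.5]
gripper_width: 87.6
finger_force: 0.0
```

Request:
{"op": "servo_tool", "data": {"targets": [{"offset":[-0.65,-0.97,0],"angular":[0,0,0],"hand":0.8},{"offset":[-0.65,-0.97,0],"angular":[0,0,0],"hand":0.7},{"offset":[-0.65,-0.97,0],"angular":[0,0,0],"hand":0.6},{"offset":[-0.65,-0.97,0],"angular":[0,0,0],"hand":0.6},{"offset":[-0.65,-0.97,0],"angular":[0,0,0],"hand":0.6}]}}

```text
time_s: 4.25
eef_pos: [538.6, 127.0, 222.7]
tcp_rot: [0.951, -0.31, 0.0, 0.0]
ft_force: [0.3, 0.3, 0.4]
gripper_width: 53.8
finger_force: 0.0
```

Request:
{"op": "servo_tool", "data": {"targets": [{"offset":[-0.65,-0.97,0],"angular":[0,0,0],"hand":0.6},{"offset":[-0.65,-0.97,0],"angular":[0,0,0],"hand":0.6},{"offset":[-0.65,-0.97,0],"angular":[0,0,0],"hand":0.6},{"offset":[-0.65,-0.97,0],"angular":[0,0,0],"hand":0.6},{"offset":[-0.65,-0.97,0],"angular":[0,0,0],"hand":0.6}]}}

```text
time_s: 4.75
eef_pos: [544.4, 272.8, 222.6]
tcp_rot: [0.951, -0.31, -0.0, 0.0]
ft_force: [0.4, -0.1, 0.6]
gripper_width: 52.9
finger_force: 0.0
```

Request:
{"op": "servo_tool", "data": {"targets": [{"offset":[0,0,0],"angular":[0,0,0],"hand":0.6},{"offset":[0,0,0],"angular":[0,0,0],"hand":0.6},{"offset":[0,0,0.8],"angular":[0,0,0],"hand":0.6},{"offset":[0,0,0.8],"angular":[0,0,0],"hand":0.6},{"offset":[0,0,0.4],"angular":[0,0,0],"hand":0.6}]}}

```text
time_s: 5.25
eef_pos: [544.1, 269.3, 171.1]
tcp_rot: [0.95, -0.311, -0.0, 0.001]
ft_force: [-0.4, 0.2, -0.4]
gripper_width: 52.8
finger_force: 0.0
```

Run:
```python
from h import *
np.set_printoptions(precision=3,suppress=True)
s=ctrl.state(); print(s['eef_pos'],s['tcp_rot'],s['joint_pos'],s['ft_force'],s['time_s'])
a=grab('scene','s1')['frame'][140:230,330:450]; b=grab('top','t1')['frame'][215:305,147:267]
m=np.hstack([cv2.resize(i[:,:,::-1],None,fx=3.3,fy=3.3,interpolation=2) for i in(a,b)])
cv2.imwrite('pics/c1.png',np.clip(m*1.8,0,255).astype('uint8'))
```

```text
[544.144 269.3   171.059] [ 0.95  -0.311 -0.     0.001] [-0.412  0.428 -0.197  1.762  0.1    0.964 -2.853] [-0.394  0.151 -0.392] 5.25
```

View pics/c1.png

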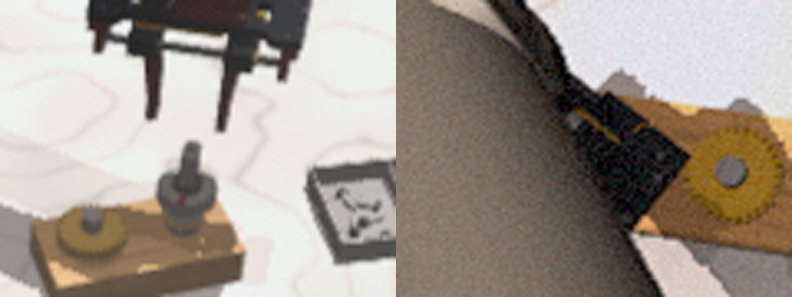

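The image shows the gripper above the pinion, with the tang between the fingers' line. Joint 7 is at -2.85, close to its limit, and the tool has drifted 4 mm. I'll take the half-turn grasp instead.

Request:
{"op": "servo_tool", "data": {"targets": [{"offset":[0,0,0],"angular":[0,0,-0.15],"hand":0.6},{"offset":[0,0,0],"angular":[0,0,-0.15],"hand":0.6},{"offset":[0,0,0],"angular":[0,0,-0.15],"hand":0.6},{"offset":[0,0,0],"angular":[0,0,-0.15],"hand":0.6},{"offset":[0,0,0],"angular":[0,0,-0.15],"hand":0.6}]}}

```text
time_s: 5.85
eef_pos: [545.3, 271.3, 173.9]
tcp_rot: [0.998, 0.062, 0.001, -0.0]
ft_force: [0.2, -0.5, -0.8]
gripper_width: 52.7
finger_force: 0.0
```

Request:
{"op": "servo_tool", "data": {"targets": [{"offset":[0,0,0],"angular":[0,0,-0.15],"hand":0.6},{"offset":[0,0,0],"angular":[0,0,-0.15],"hand":0.6},{"offset":[0,0,0],"angular":[0,0,-0.15],"hand":0.6},{"offset":[0,0,0],"angular":[0,0,-0.15],"hand":0.6},{"offset":[0,0,0],"angular":[0,0,-0.15],"hand":0.6}]}}

```text
time_s: 6.35
eef_pos: [545.4, 271.2, 173.9]
tcp_rot: [0.906, 0.424, 0.001, 0.0]
ft_force: [1.1, 0.0, -0.5]
gripper_width: 52.7
finger_force: 0.0
```

Request:
{"op": "servo_tool", "data": {"targets": [{"offset":[0,0,0],"angular":[0,0,-0.15],"hand":0.6},{"offset":[0,0,0],"angular":[0,0,-0.15],"hand":0.6},{"offset":[0,0,0],"angular":[0,0,-0.15],"hand":0.6},{"offset":[0,0,0],"angular":[0,0,-0.15],"hand":0.6},{"offset":[0,0,0],"angular":[0,0,-0.15],"hand":0.6}]}}

```text
time_s: 6.85
eef_pos: [545.4, 271.1, 173.8]
tcp_rot: [0.688, 0.726, 0.001, 0.001]
ft_force: [-1.0, -0.8, 0.2]
gripper_width: 52.5
finger_force: 0.0
```

Request:
{"op": "servo_tool", "data": {"targets": [{"offset":[0,0,0],"angular":[0,0,-0.15],"hand":0.6},{"offset":[0,0,0],"angular":[0,0,-0.15],"hand":0.6},{"offset":[0,0,0],"angular":[0,0,-0.15],"hand":0.6},{"offset":[0,0,0],"angular":[0,0,-0.15],"hand":0.6},{"offset":[0,0,0],"angular":[0,0,-0.15],"hand":0.6}]}}

```text
time_s: 7.35
eef_pos: [545.5, 271.0, 173.7]
tcp_rot: [0.374, 0.927, 0.0, 0.001]
ft_force: [0.6, -0.7, -0.2]
gripper_width: 52.8
finger_force: 0.0
```

Request:
{"op": "servo_tool", "data": {"targets": [{"offset":[0,0,0],"angular":[0,0,-0.12],"hand":0.6},{"offset":[0,0,0],"angular":[0,0,0],"hand":0.6},{"offset":[0,0,0],"angular":[0,0,0],"hand":0.6},{"offset":[0,0,0],"angular":[0,0,0],"hand":0.6},{"offset":[0,0,0],"angular":[0,0,0],"hand":0.6}]}}

```text
time_s: 7.85
eef_pos: [544.6, 271.7, 172.9]
tcp_rot: [0.321, 0.947, -0.0, 0.0]
ft_force: [-0.1, -0.7, 0.4]
gripper_width: 53.2
finger_force: 0.0
```

Run:
```python
from h import *
from scipy.spatial.transform import Rotation as R
np.set_printoptions(precision=3,suppress=True)
s=ctrl.state(); M=R.from_quat(s['tcp_rot']).as_matrix();print(s['eef_pos'],M,np.degrees(np.arctan2(M[1,0],M[0,0])),s['joint_pos'],s['ft_force'],s['time_s'])
print('tool delta units',M.T@(np.array([544.7,273.5,101])-s['eef_pos'])/25)
```

```text
[544.628 271.699 172.907] [[-0.794  0.608  0.001]
 [ 0.608  0.794 -0.   ]
 [-0.001  0.    -1.   ]] 142.56732603453702 [ 0.068  0.568 -0.876  1.726  0.488  1.081 -0.051] [-0.135 -0.696  0.35 ] 7.85
tool delta units [0.043 0.059 2.876]
```

Request:
{"op": "servo_tool", "data": {"targets": [{"offset":[0.04,0.06,0.8],"angular":[0,0,0],"hand":0.6},{"offset":[0,0,0.8],"angular":[0,0,0],"hand":0.6},{"offset":[0,0,0.8],"angular":[0,0,0],"hand":0.5},{"offset":[0,0,0.48],"angular":[0,0,0],"hand":0.4},{"offset":[0,0,0],"angular":[0,0,0],"hand":0.35}]}}

```text
time_s: 8.35
eef_pos: [543.8, 272.9, 99.1]
tcp_rot: [0.32, 0.947, -0.001, -0.001]
ft_force: [-0.2, 0.8, -1.1]
gripper_width: 32.8
finger_force: 0.3
```

Run:
```python
from h import *
np.set_printoptions(precision=3,suppress=True)
s=ctrl.state(); print(s['eef_pos'],s['tcp_rot'],s['ft_force'],s['gripper_width'],s['time_s'])
a=grab('scene','s2')['frame'][140:230,330:450]
cv2.imwrite('pics/c2.png',np.clip(cv2.resize(a[:,:,::-1],None,fx=6.6,fy=6.6,interpolation=2)*1.8,0,255).astype('uint8'))
```

```text
[543.807 272.905  99.134] [ 0.32   0.947 -0.001 -0.001] [-0.194  0.791 -1.139] 32.79884451413205 8.35
```

View pics/c2.png

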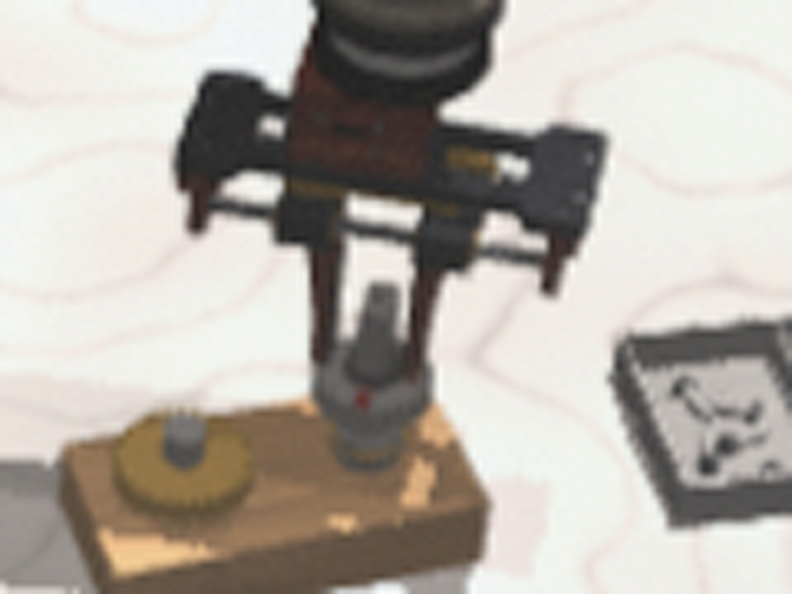

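The tang stands centred between the fingers, clear of the gear by about 7 mm. Closing now.

Request:
{"op": "servo_tool", "data": {"targets": [{"offset":[0,0,0],"angular":[0,0,0],"hand":0.25},{"offset":[0,0,0],"angular":[0,0,0],"hand":0.19},{"offset":[0,0,0],"angular":[0,0,0],"hand":0.16},{"offset":[0,0,0],"angular":[0,0,0],"hand":0.13},{"offset":[0,0,0],"angular":[0,0,0],"hand":0}]}}

```text
time_s: 8.9
eef_pos: [545.3, 274.3, 101.6]
tcp_rot: [0.32, 0.947, 0.001, 0.001]
ft_force: [0.1, 1.2, 4.8]
gripper_width: 13.7
finger_force: 30.0
```

Request:
{"op": "servo_tool", "data": {"targets": [{"offset":[0,0,0],"angular":[0,0,0],"hand":0},{"offset":[0,0,0],"angular":[0,0,0],"hand":0},{"offset":[0,0,0],"angular":[0,0,0],"hand":0},{"offset":[0,0,0],"angular":[0,0,0],"hand":0},{"offset":[0,0,0],"angular":[0,0,0],"hand":0}]}}

```text
time_s: 9.4
eef_pos: [545.3, 274.4, 101.7]
tcp_rot: [0.32, 0.947, 0.001, 0.001]
ft_force: [0.3, 0.8, 5.1]
gripper_width: 14.0
finger_force: 30.0
```

Run:
```python
from h import *
np.set_printoptions(precision=3,suppress=True)
s=ctrl.state(); print(s['eef_pos'],s['tcp_rot'],s['ft_force'],s['moment'],s['gripper_width'],s['time_s'])
```

```text
[545.257 274.351 101.651] [0.32  0.947 0.001 0.001] [0.337 0.78  5.117] [ 0.304 -0.242  0.006] 14.025056693604078 9.4
```

Request:
{"op": "servo_tool", "data": {"targets": [{"offset":[0,0,-0.2],"angular":[0,0,0],"hand":0},{"offset":[0,0,-0.4],"angular":[0,0,0],"hand":0},{"offset":[0,0,-0.5],"angular":[0,0,0],"hand":0},{"offset":[0,0,-0.5],"angular":[0,0,0],"hand":0},{"offset":[0,0,-0.5],"angular":[0,0,0],"hand":0}]}}

```text
time_s: 9.9
eef_pos: [543.8, 272.4, 153.1]
tcp_rot: [0.32, 0.947, -0.001, -0.001]
ft_force: [-0.1, -0.3, -4.2]
gripper_width: 14.1
finger_force: 30.0
```

Request:
{"op": "servo_tool", "data": {"targets": [{"offset":[0,0,-0.5],"angular":[0,0,0],"hand":0},{"offset":[0,0,-0.5],"angular":[0,0,0],"hand":0},{"offset":[0,0,-0.4],"angular":[0,0,0],"hand":0},{"offset":[0,0,0],"angular":[0,0,0],"hand":0},{"offset":[0,0,0],"angular":[0,0,0],"hand":0}]}}

```text
time_s: 10.4
eef_pos: [544.6, 273.3, 188.2]
tcp_rot: [0.32, 0.947, -0.0, 0.0]
ft_force: [-0.9, 0.4, -4.2]
gripper_width: 14.0
finger_force: 30.0
```

Run:
```python
from h import *
from scipy.spatial.transform import Rotation as R
np.set_printoptions(precision=3,suppress=True)
s=ctrl.state(); M=R.from_quat(s['tcp_rot']).as_matrix(); print(s['eef_pos'],s['joint_pos'],np.degrees(np.arctan2(M[1,0],M[0,0])),s['ft_force'],s['moment'],s['gripper_width'],s['time_s'])
print(M.T@np.r_[np.array([579,-127.5])-s['eef_pos'][:2],0]/25)
d=grab('scene','s3')
i=d['frame'].astype(int); mk=((i[:,:,0]>50)&(i[:,:,0]>1.7*i[:,:,1])&(i[:,:,0]>1.7*i[:,:,2])).astype('uint8')
c,l,st,ce=cv2.connectedComponentsWithStats(mk)
print([(st[k,4],ce[k].round(1).tolist()) for k in range(1,c) if st[k,4]>2 and 330<ce[k][0]<450 and 120<ce[k][1]<230])
for a in(-44,-40,-36,-32): a=np.radians(a); print(proj(d,np.array([s['eef_pos'][0]+22*np.cos(a),s['eef_pos'][1]+22*np.sin(a),s['eef_pos'][2]-9.6])))
```

```text
[544.588 273.35  188.177] [ 0.072  0.554 -0.886  1.709  0.473  1.108 -0.04 ] 142.64841098539947 [-0.939  0.427 -4.195] [-0.069 -0.092 -0.001] 14.039292945324064 10.4
[-10.822 -11.911   0.004]
[]
(np.float64(385.2250694789179), np.float64(177.96464414370251))
(np.float64(385.74619749935056), np.float64(178.08170313973454))
(np.float64(386.27648438052495), np.float64(178.17563003495871))
(np.float64(386.81327443359714), np.float64(178.2459372670112))
```

Request:
{"op": "servo_tool", "data": {"targets": [{"offset":[-0.4,-0.44,0],"angular":[0,0,0],"hand":0},{"offset":[-0.65,-0.715,0],"angular":[0,0,0],"hand":0},{"offset":[-0.65,-0.715,0],"angular":[0,0,0],"hand":0},{"offset":[-0.65,-0.715,0],"angular":[0,0,0],"hand":0},{"offset":[-0.65,-0.715,0],"angular":[0,0,0],"hand":0}]}}

```text
time_s: 10.95
eef_pos: [553.9, 159.9, 187.4]
tcp_rot: [0.321, 0.947, -0.001, -0.0]
ft_force: [0.2, -0.4, -4.8]
gripper_width: 13.7
finger_force: 30.0
```

Request:
{"op": "servo_tool", "data": {"targets": [{"offset":[-0.65,-0.715,0],"angular":[0,0,0],"hand":0},{"offset":[-0.65,-0.715,0],"angular":[0,0,0],"hand":0},{"offset":[-0.65,-0.715,0],"angular":[0,0,0],"hand":0},{"offset":[-0.65,-0.715,0],"angular":[0,0,0],"hand":0},{"offset":[-0.65,-0.715,0],"angular":[0,0,0],"hand":0}]}}

```text
time_s: 11.45
eef_pos: [564.0, 39.6, 187.5]
tcp_rot: [0.321, 0.947, -0.001, -0.0]
ft_force: [1.2, -0.2, -4.7]
gripper_width: 14.1
finger_force: 30.0
```

Request:
{"op": "servo_tool", "data": {"targets": [{"offset":[-0.65,-0.715,0],"angular":[0,0,0],"hand":0},{"offset":[-0.65,-0.715,0],"angular":[0,0,0],"hand":0},{"offset":[-0.65,-0.715,0],"angular":[0,0,0],"hand":0},{"offset":[-0.65,-0.715,0],"angular":[0,0,0],"hand":0},{"offset":[-0.65,-0.715,0],"angular":[0,0,0],"hand":0}]}}

```text
time_s: 11.95
eef_pos: [574.0, -80.6, 187.5]
tcp_rot: [0.321, 0.947, -0.0, -0.001]
ft_force: [1.5, 1.0, -4.9]
gripper_width: 14.2
finger_force: 30.0
```

Request:
{"op": "servo_tool", "data": {"targets": [{"offset":[-0.65,-0.715,0],"angular":[0,0,0],"hand":0},{"offset":[-0.45,-0.5,0],"angular":[0,0,0],"hand":0},{"offset":[-0.22,-0.25,0],"angular":[0,0,0],"hand":0},{"offset":[0,0,0],"angular":[0,0,-0.13],"hand":0},{"offset":[0,0,0],"angular":[0,0,-0.13],"hand":0}]}}

```text
time_s: 12.45
eef_pos: [578.7, -127.0, 188.1]
tcp_rot: [0.192, 0.981, 0.0, -0.0]
ft_force: [-0.2, 0.8, -4.7]
gripper_width: 13.9
finger_force: 30.0
```

Request:
{"op": "servo_tool", "data": {"targets": [{"offset":[0,0,0],"angular":[0,0,-0.13],"hand":0},{"offset":[0,0,0],"angular":[0,0,-0.13],"hand":0},{"offset":[0,0,0],"angular":[0,0,-0.13],"hand":0},{"offset":[0,0,0],"angular":[0,0,-0.13],"hand":0},{"offset":[0,0,0],"angular":[0,0,-0.13],"hand":0}]}}

```text
time_s: 12.95
eef_pos: [578.7, -126.6, 188.1]
tcp_rot: [-0.132, 0.991, 0.0, -0.0]
ft_force: [-0.6, 0.6, -5.0]
gripper_width: 13.4
finger_force: 30.0
```

```bash
cat >> h.py <<'E'
from scipy.spatial.transform import Rotation as R
np.set_printoptions(precision=3,suppress=True)
def rep(t=None):
    s=ctrl.state(); M=R.from_quat(s['tcp_rot']).as_matrix()
    print('t',s['time_s'],'p',s['eef_pos'],'yaw',np.degrees(np.arctan2(M[1,0],M[0,0])).round(2),'F',s['ft_force'],'m',s['moment'],'q',s['joint_pos'],'w',round(s['gripper_width'],1))
    if t is not None: print('units',M.T@(np.array(t)-s['eef_pos'])/25)
    return s,M
E
python3 - <<'E'
from h import *
s,M=rep([579,-127.5,188])
a=grab('scene','s4')
a=a['frame'][190:290,200:320]
cv2.imwrite('pics/c4.png',np.clip(cv2.resize(a[:,:,::-1],None,fx=6,fy=6,interpolation=2)*1.8,0,255).astype('uint8'))
E
```

```text
t 12.95 p [ 578.717 -126.633  188.11 ] yaw -164.83 F [-0.584  0.561 -5.008] m [ 0.045 -0.111  0.023] q [ 0.869  0.599 -1.06   1.744  0.57   1.145  1.47 ] w 13.4
units [-0.002 -0.036  0.004]
```

View pics/c4.png

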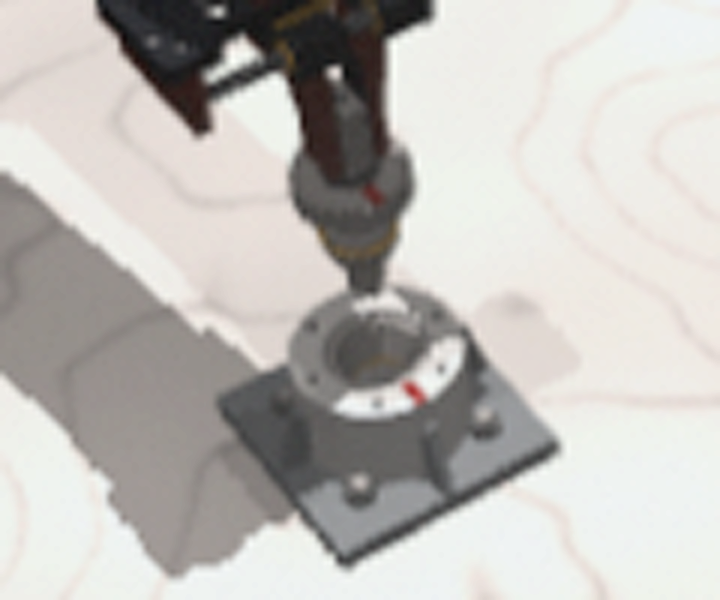

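The scene view shows the shaft upright above the bore. The pinion mark at crop (372,193) and the housing mark at (415,393) both point the same way. I'll hold the mark positions against the expected shaft axis.

Run:
```python
from h import *
s,M=rep()
d=grab('scene'); i=cv2.imread('pics/s4.png')[:,:,::-1].astype(int)
mk=((i[:,:,0]>45)&(i[:,:,0]>1.6*i[:,:,1])&(i[:,:,0]>1.6*i[:,:,2])).astype('uint8')
c,l,st,ce=cv2.connectedComponentsWithStats(mk)
for k in range(1,c):
    if st[k,4]>2 and 240<ce[k][0]<300 and 190<ce[k][1]<270:
        ys,xs=np.where(l==k); w=(i[ys,xs,0]-i[ys,xs,1]).astype(float); u,v=(xs*w).sum()/w.sum(),(ys*w).sum()/w.sum()
        print(st[k,4],u,v,'pinion z',onz(d,u,v,s['eef_pos'][2]-9.65),'housing',onz(d,u,v,62))
print('expected pinion mark',s['eef_pos']+M@[-22,0,9.65],'housing',579+34.5*np.cos(np.radians(15)),-127.5+34.5*np.sin(np.radians(15)))
```

```text
t 13.0 p [ 578.719 -126.859  187.918] yaw -164.5 F [ 0.025 -0.355 -5.63 ] m [-0.008 -0.126  0.014] q [ 0.87   0.6   -1.061  1.743  0.571  1.145  1.476] w 14.0
4 261.5108695652174 221.9891304347826 pinion z [ 597.293 -121.441  178.268] housing [481.357 -98.779  62.   ]
5 268.71774193548384 255.11290322580646 pinion z [ 715.352 -138.169  178.268] housing [ 614.054 -117.582   62.   ]
expected pinion mark [ 599.914 -120.974  178.261] housing 612.3244410069728 -118.57074294396304
```

Request:
{"op": "servo_tool", "data": {"targets": [{"offset":[0,-0.03,0.4],"angular":[0,0,0],"hand":0},{"offset":[0,0,0.6],"angular":[0,0,0],"hand":0},{"offset":[0,0,0.5],"angular":[0,0,0],"hand":0},{"offset":[0,0,0.2],"angular":[0,0,0],"hand":0},{"offset":[0,0,0],"angular":[0,0,0],"hand":0}]}}

```text
time_s: 13.55
eef_pos: [578.4, -128.0, 144.3]
tcp_rot: [-0.129, 0.992, 0.0, -0.001]
ft_force: [0.2, -0.6, -4.4]
gripper_width: 13.7
finger_force: 30.0
```

Request:
{"op": "servo_tool", "data": {"targets": [{"offset":[0,0,0.4],"angular":[0,0,0],"hand":0},{"offset":[0,0,0.4],"angular":[0,0,0],"hand":0},{"offset":[0,0,0.3],"angular":[0,0,0],"hand":0},{"offset":[0,0,0.15],"angular":[0,0,0],"hand":0},{"offset":[0,0,0],"angular":[0,0,0],"hand":0}]}}

```text
time_s: 14.05
eef_pos: [578.8, -128.1, 113.7]
tcp_rot: [-0.129, 0.992, 0.0, -0.001]
ft_force: [-0.8, 0.7, -3.7]
gripper_width: 13.8
finger_force: 30.0
```

Request:
{"op": "servo_tool", "data": {"targets": [{"offset":[0,0,0],"angular":[0,0,0],"hand":0},{"offset":[0,0,0.04],"angular":[0,0,0],"hand":0},{"offset":[0,0,0.04],"angular":[0,0,0],"hand":0},{"offset":[0,0,0.04],"angular":[0,0,0],"hand":0},{"offset":[0,0,0],"angular":[0,0,0],"hand":0}]}}

```text
time_s: 14.55
eef_pos: [579.1, -128.1, 111.3]
tcp_rot: [-0.129, 0.992, -0.0, -0.0]
ft_force: [0.4, 0.4, -6.1]
gripper_width: 13.6
finger_force: 30.0
```

```bash
python3 -c "
from h import *
rep([579,-127.5,100])"
```

```text
t 14.55 p [ 579.069 -128.144  111.324] yaw -165.21 F [ 0.428  0.391 -6.052] m [ 0.056 -0.065 -0.041] q [ 0.821  0.681 -0.99   1.806  0.663  1.027  1.397] w 13.6
units [-0.004  0.026  0.453]
```

Request:
{"op": "servo_tool", "data": {"targets": [{"offset":[0,0,0.06],"angular":[0,0,0],"hand":0},{"offset":[0,0,0.06],"angular":[0,0,0],"hand":0},{"offset":[0,0,0.04],"angular":[0,0,0],"hand":0},{"offset":[0,0,0],"angular":[0,0,0],"hand":0},{"offset":[0,0,0],"angular":[0,0,0],"hand":0}]}}

```text
time_s: 15.05
eef_pos: [579.1, -128.1, 107.4]
tcp_rot: [-0.129, 0.992, 0.0, -0.0]
ft_force: [0.5, 1.5, -6.0]
gripper_width: 13.7
finger_force: 30.0
```

Request:
{"op": "servo_tool", "data": {"targets": [{"offset":[0,0,0.02],"angular":[0,0,0],"hand":0},{"offset":[0,0,0.02],"angular":[0,0,0],"hand":0},{"offset":[0,0,0.02],"angular":[0,0,0],"hand":0},{"offset":[0,0,0],"angular":[0,0,0],"hand":0},{"offset":[0,0,0],"angular":[0,0,0],"hand":0}]}}

```text
time_s: 15.55
eef_pos: [579.3, -128.0, 106.0]
tcp_rot: [-0.129, 0.992, 0.0, 0.0]
ft_force: [1.1, -0.1, -4.0]
gripper_width: 14.1
finger_force: 30.0
```

Request:
{"op": "servo_tool", "data": {"targets": [{"offset":[0,0,0.02],"angular":[0,0,0],"hand":0},{"offset":[0,0,0.02],"angular":[0,0,0],"hand":0},{"offset":[0,0,0.02],"angular":[0,0,0],"hand":0},{"offset":[0,0,0.02],"angular":[0,0,0],"hand":0},{"offset":[0,0,0],"angular":[0,0,0],"hand":0}]}}

```text
time_s: 16.05
eef_pos: [579.6, -127.7, 104.1]
tcp_rot: [-0.129, 0.992, 0.0, 0.0]
ft_force: [1.7, 2.3, -4.3]
gripper_width: 13.7
finger_force: 30.0
```

Request:
{"op": "servo_tool", "data": {"targets": [{"offset":[-0.025,0.02,0.02],"angular":[0,0,0],"hand":0},{"offset":[0,0,0.02],"angular":[0,0,0],"hand":0},{"offset":[0,0,0.02],"angular":[0,0,0],"hand":0},{"offset":[0,0,0],"angular":[0,0,0],"hand":0},{"offset":[0,0,0],"angular":[0,0,0],"hand":0}]}}

```text
time_s: 16.55
eef_pos: [580.0, -127.3, 102.5]
tcp_rot: [-0.129, 0.992, 0.0, 0.0]
ft_force: [1.8, 1.6, -3.7]
gripper_width: 14.0
finger_force: 30.0
```

```bash
python3 -c "
from h import *
rep()"
```

```text
t 16.55 p [ 579.954 -127.312  102.505] yaw -165.21 F [ 1.829  1.62  -3.65 ] m [ 0.513 -0.89   0.025] q [ 0.813  0.692 -0.981  1.811  0.674  1.014  1.387] w 14.0
```

Request:
{"op": "servo_tool", "data": {"targets": [{"offset":[-0.032,0.012,0.02],"angular":[0,0,0],"hand":0},{"offset":[0,0,0.02],"angular":[0,0,0],"hand":0},{"offset":[0,0,0.02],"angular":[0,0,0],"hand":0},{"offset":[0,0,0],"angular":[0,0,0],"hand":0},{"offset":[0,0,0],"angular":[0,0,0],"hand":0}]}}

```text
time_s: 17.05
eef_pos: [580.3, -127.1, 101.3]
tcp_rot: [-0.129, 0.992, -0.0, -0.0]
ft_force: [-2.3, 0.3, 5.2]
gripper_width: 14.2
finger_force: 30.0
```

```bash
python3 -c "
from h import *
rep()"
```

```text
t 17.05 p [ 580.348 -127.066  101.343] yaw -165.21 F [-2.306  0.285  5.18 ] m [ 0.272  0.269 -0.024] q [ 0.81   0.694 -0.979  1.81   0.676  1.014  1.385] w 14.2
```

Request:
{"op": "servo_tool", "data": {"targets": [{"offset":[0.008,0,0.008],"angular":[0,0,0],"hand":0},{"offset":[0,0,0.006],"angular":[0,0,0],"hand":0},{"offset":[0,0,0],"angular":[0,0,0],"hand":0},{"offset":[0,0,0],"angular":[0,0,0],"hand":0},{"offset":[0,0,0],"angular":[0,0,0],"hand":0}]}}

```text
time_s: 17.55
eef_pos: [580.4, -127.1, 101.2]
tcp_rot: [-0.129, 0.992, -0.0, 0.0]
ft_force: [-1.5, 0.8, 7.3]
gripper_width: 13.9
finger_force: 30.0
```

```bash
python3 -c "
from h import *
rep()"
```

```text
t 17.55 p [ 580.361 -127.057  101.187] yaw -165.21 F [-1.456  0.799  7.347] m [ 0.272  0.325 -0.044] q [ 0.81   0.694 -0.979  1.811  0.677  1.013  1.385] w 13.9
```

Request:
{"op": "servo_tool", "data": {"targets": [{"offset":[0.004,0,0.004],"angular":[0,0,-0.04],"hand":0},{"offset":[0,0,0],"angular":[0,0,-0.06],"hand":0},{"offset":[0,0,0],"angular":[0,0,-0.06],"hand":0},{"offset":[0,0,0],"angular":[0,0,-0.06],"hand":0},{"offset":[0,0,0],"angular":[0,0,-0.04],"hand":0}]}}

```text
time_s: 18.05
eef_pos: [580.3, -127.1, 101.0]
tcp_rot: [-0.257, 0.966, -0.0, 0.0]
ft_force: [-0.9, 0.2, 6.3]
gripper_width: 14.0
finger_force: 30.0
```

```bash
python3 -c "
from h import *
rep()"
```

```text
t 18.05 p [ 580.309 -127.116  101.029] yaw -150.21 F [-0.882  0.222  6.258] m [ 0.263  0.259 -0.115] q [ 0.841  0.722 -1.034  1.809  0.719  1.04   1.615] w 14.0
```

Request:
{"op": "servo_tool", "data": {"targets": [{"offset":[0,0,0.006],"angular":[0,0,-0.06],"hand":0},{"offset":[0,0,0.004],"angular":[0,0,-0.075],"hand":0},{"offset":[0,0,0],"angular":[0,0,-0.075],"hand":0},{"offset":[0,0,0],"angular":[0,0,-0.06],"hand":0},{"offset":[0,0,0],"angular":[0,0,0],"hand":0}]}}

```text
time_s: 18.55
eef_pos: [580.4, -127.2, 100.9]
tcp_rot: [-0.385, 0.923, -0.0, 0.0]
ft_force: [-1.0, -0.5, 8.4]
gripper_width: 13.8
finger_force: 30.0
```

```bash
python3 -c "
from h import *
rep()"
```

```text
t 18.55 p [ 580.385 -127.158  100.881] yaw -134.76 F [-0.986 -0.518  8.397] m [0.18  0.378 0.042] q [ 0.871  0.753 -1.088  1.807  0.763  1.07   1.853] w 13.8
```

Request:
{"op": "servo_tool", "data": {"targets": [{"offset":[0,0,0],"angular":[0,0,0.07],"hand":0},{"offset":[0,0,0],"angular":[0,0,0.11],"hand":0},{"offset":[0,0,0],"angular":[0,0,0.11],"hand":0},{"offset":[0,0,0],"angular":[0,0,0.11],"hand":0},{"offset":[0,0,0],"angular":[0,0,0.11],"hand":0}]}}

```text
time_s: 19.05
eef_pos: [580.3, -127.1, 100.9]
tcp_rot: [-0.137, 0.991, -0.0, 0.0]
ft_force: [-2.8, -0.1, 6.9]
gripper_width: 13.5
finger_force: 30.0
```

```bash
python3 -c "
from h import *
rep()"
```

```text
t 19.05 p [ 580.307 -127.076  100.92 ] yaw -164.31 F [-2.773 -0.147  6.935] m [0.244 0.357 0.092] q [ 0.813  0.696 -0.983  1.811  0.68   1.014  1.398] w 13.5
```

Request:
{"op": "servo_tool", "data": {"targets": [{"offset":[0.004,0,0.004],"angular":[0,0,0.11],"hand":0},{"offset":[0,0,0],"angular":[0,0,0.12],"hand":0},{"offset":[0,0,0],"angular":[0,0,0.12],"hand":0},{"offset":[0,0,0],"angular":[0,0,0.12],"hand":0},{"offset":[0,0,0],"angular":[0,0,0.07],"hand":0}]}}

```text
time_s: 19.55
eef_pos: [580.3, -127.0, 100.9]
tcp_rot: [0.132, 0.991, -0.0, 0.0]
ft_force: [-1.6, 1.1, 6.9]
gripper_width: 13.8
finger_force: 30.0
```

```bash
python3 -c "
from h import *
rep()"
```

```text
t 19.55 p [ 580.298 -127.019  100.948] yaw 164.78 F [-1.65   1.061  6.853] m [0.23  0.308 0.081] q [ 0.742  0.643 -0.867  1.815  0.592  0.963  0.926] w 13.8
```

Request:
{"op": "servo_tool", "data": {"targets": [{"offset":[0,0,0.004],"angular":[0,0,0],"hand":0},{"offset":[0,0,0],"angular":[0,0,-0.1],"hand":0},{"offset":[0,0,0],"angular":[0,0,-0.13],"hand":0},{"offset":[0,0,0],"angular":[0,0,-0.13],"hand":0},{"offset":[0,0,0],"angular":[0,0,-0.1],"hand":0}]}}

```text
time_s: 20.05
eef_pos: [580.3, -127.1, 100.8]
tcp_rot: [-0.101, 0.995, -0.0, 0.0]
ft_force: [-2.0, 0.7, 7.0]
gripper_width: 14.1
finger_force: 30.0
```

Request:
{"op": "servo_tool", "data": {"targets": [{"offset":[0,0,0],"angular":[0,0,-0.067],"hand":0},{"offset":[0,0,0],"angular":[0,0,0],"hand":0},{"offset":[0,0,0],"angular":[0,0,0],"hand":0},{"offset":[0,0,0],"angular":[0,0,0],"hand":0},{"offset":[0,0,0],"angular":[0,0,0],"hand":0}]}}

```text
time_s: 20.55
eef_pos: [580.3, -127.1, 100.8]
tcp_rot: [-0.132, 0.991, -0.0, 0.0]
ft_force: [-2.6, 0.7, 7.4]
gripper_width: 13.6
finger_force: 30.0
```

Run:
```python
from h import *
rep()
a=grab('scene','s5')
a=a['frame'][190:290,200:320]
cv2.imwrite('pics/c5.png',np.clip(cv2.resize(a[:,:,::-1],None,fx=6,fy=6,interpolation=2)*1.8,0,255).astype('uint8'))
```

```text
t 20.55 p [ 580.332 -127.064  100.849] yaw -164.8 F [-2.567  0.749  7.367] m [0.219 0.334 0.144] q [ 0.812  0.696 -0.982  1.811  0.68   1.013  1.39 ] w 13.6
```

View pics/c5.png

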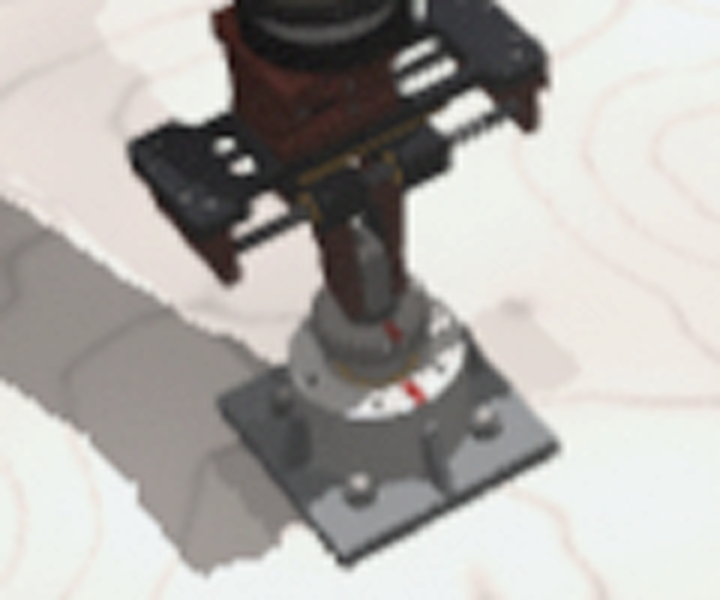

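Marks are in line, with pinion (392,332), housing (415,393) and both radial in the same direction, and the gear sits low on the housing. Now I'll let go and rise straight up.

Request:
{"op": "servo_tool", "data": {"targets": [{"offset":[0.006,0,0],"angular":[0,0,0],"hand":0},{"offset":[0,0,0],"angular":[0,0,0],"hand":0.2},{"offset":[0,0,0],"angular":[0,0,0],"hand":0.3},{"offset":[0,0,0],"angular":[0,0,0],"hand":0.45},{"offset":[0,0,0],"angular":[0,0,0],"hand":0.5}]}}

```text
time_s: 21.1
eef_pos: [579.4, -127.4, 99.6]
tcp_rot: [-0.132, 0.991, -0.0, -0.0]
ft_force: [0.3, -0.2, 0.1]
gripper_width: 38.0
finger_force: 0.0
```

Request:
{"op": "servo_tool", "data": {"targets": [{"offset":[0,0,0],"angular":[0,0,0],"hand":0.5},{"offset":[0,0,-0.2],"angular":[0,0,0],"hand":0.5},{"offset":[0,0,-0.4],"angular":[0,0,0],"hand":0.5},{"offset":[0,0,-0.6],"angular":[0,0,0],"hand":0.5},{"offset":[0,0,-0.8],"angular":[0,0,0],"hand":0.5}]}}

```text
time_s: 21.6
eef_pos: [579.6, -127.0, 151.1]
tcp_rot: [-0.132, 0.991, 0.0, -0.0]
ft_force: [0.5, 0.6, 0.2]
gripper_width: 43.8
finger_force: 0.0
```

Request:
{"op": "servo_tool", "data": {"targets": [{"offset":[0,0,-0.8],"angular":[0,0,0],"hand":0.5},{"offset":[0,0,-0.8],"angular":[0,0,0],"hand":0.5},{"offset":[0.8,0,-0.8],"angular":[0,0,0],"hand":0.5},{"offset":[0.8,0,-0.8],"angular":[0,0,0],"hand":0.5},{"offset":[0.8,0,0],"angular":[0,0,0],"hand":0.5}]}}

```text
time_s: 22.1
eef_pos: [523.1, -142.2, 233.8]
tcp_rot: [-0.133, 0.991, -0.001, 0.002]
ft_force: [0.2, 0.7, 0.8]
gripper_width: 43.8
finger_force: 0.0
```

Request:
{"op": "servo_tool", "data": {"targets": [{"offset":[0.8,0,0],"angular":[0,0,0],"hand":0.5},{"offset":[0.8,0,0],"angular":[0,0,0],"hand":0.5},{"offset":[0.8,0,0],"angular":[0,0,0],"hand":0.5},{"offset":[0,0,0],"angular":[0,0,0],"hand":0.5},{"offset":[0,0,0],"angular":[0,0,0],"hand":0.5}]}}

```text
time_s: 22.6
eef_pos: [464.5, -158.7, 231.0]
tcp_rot: [-0.132, 0.991, -0.001, 0.001]
ft_force: [0.3, -0.1, -0.4]
gripper_width: 43.8
finger_force: 0.0
```

Run:
```python
from h import *
s,M=rep()
d=grab('scene','s6'); i=d['frame'].astype(int)
mk=((i[:,:,0]>45)&(i[:,:,0]>1.6*i[:,:,1])&(i[:,:,0]>1.6*i[:,:,2])).astype('uint8')
c,l,st,ce=cv2.connectedComponentsWithStats(mk)
for k in range(1,c):
    if st[k,4]>2 and 240<ce[k][0]<300 and 190<ce[k][1]<270:
        u,v=ce[k]; print(st[k,4],u,v,'pinion',onz(d,u,v,91),'housing',onz(d,u,v,62))
a=d['frame'][190:290,200:320]
b=grab('top','t6')['frame'][202:302,330:450]
m=np.hstack([cv2.resize(x[:,:,::-1],None,fx=3.3,fy=3.3,interpolation=2) for x in(a,b)])
cv2.imwrite('pics/c6.png',np.clip(m*1.8,0,255).astype('uint8'))
```

```text
t 22.6 p [ 464.511 -158.706  231.039] yaw -164.84 F [ 0.268 -0.073 -0.362] m [ 0.014 -0.152  0.026] q [ 1.195  0.393 -1.211  1.921  0.413  1.11   1.655] w 43.8
7 265.14285714285717 244.42857142857142 pinion [ 598.147 -120.272   91.   ] housing [ 571.716 -115.068   62.   ]
5 268.8 255.2 pinion [ 639.703 -122.603   91.   ] housing [ 614.448 -117.465   62.   ]
```

View pics/c6.png

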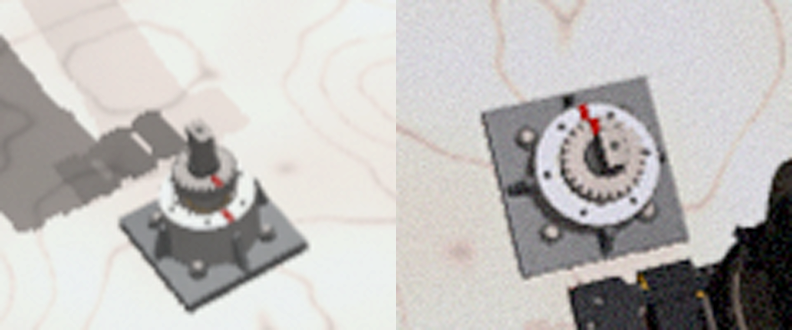

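The pinion stands upright and seated, with both marks in line: in the top crop the pinion mark is at 14.5° and the housing mark at 14°. The gripper is clear. Handing in.

```bash
python3 -c "
from plant import ctrl
print(ctrl.job_done())"
```

```text
the job is handed in; nothing more can be done
None
```

The pinion is seated in the housing with the marks in line. It was pushed at about 6–8 N and rocked 30° each way, then released. I handed the job in after about 23 s of robot time; no verdict came back.

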